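# Walk the warming block round to the fence

## Robot

A 6-joint arm with a two-finger parallel gripper is mounted at the origin on the work surface. World frame = base frame: x ahead of the robot, y to its left, z up, the work surface at z = 0. Lengths are in m, angles in rad, forces in N, time in s.
With the tool pointing down it reaches from about 0.35 to 0.775 m from the base axis. Payload 5.5 kg.
Tool frame: the origin (TCP) lies at the very end of the fingers, on their centre line; the grasp point (between the pads) lies env.hold_point_z behind it (env.hold_point_z is the distance from the TCP to the grasp point, in m); z points along the fingers, y is the line along which they close (so a half turn about z gives the same grasp; the last joint's range is limited). The gripper opens to 85 mm and grips with 20 to 120 N. Pads are 22 mm wide; open, the fingers measure 114 mm over their backs; the gripper's body (76 mm by 85 mm) begins 54 mm behind the grasp point. The pads swing forward as they close: fully open they stand 13 mm farther back than shut.
Start: joints at [1.197, 0.313, 0.046, 1.304, 0, 1.431], TCP at [0.133, 0.559, 0.231] pointing down, gripper open.
Joint ranges: [-2.76, 2.76], [-0.86, 1.69], [-1.03, 1.26], [-2.2, 2.34], [-1.47, 1.5], [-3.14, 3.14]. Speed limits (rad/s): [2.57, 2.57, 3.14, 3.14, 3.14, 3.14].

## Interface

Orientations are given as a unit quaternion [w, x, y, z].
In Python, from workcell import env gives the robot as it stands.
- The arm moves only by the tool carry_out, never from a script. Its argument "steps" is a list of rows, each a list of 3 entries, a list of its own where there are three numbers: the turn, a rotation vector about the tool's x, y, z in degrees, then the shift along the tool's x, y, z in cm, then the closure in counts, from 0 (fully open) to 255 (shut). A call has exactly 8 rows; each row is the pose to reach, as a shift and turn from the pose commanded when the call began, along the tool's axes at that moment; what a row does not reach only later rows make up. A row lasts 1/8 s, in which the tool goes at most 62.5 mm and 10.7 degrees, less where a joint would pass 70% of its speed; a pose out of reach is approached as far as the arm can. A call with a gripper value outside its range is refused whole. The fingers move at their own pace and stop on an object; "force" is the grip in N (left out, the last holds). Time passes only in rows, so rows that repeat a pose let the fingers close, or fill a call up. It gives the time, the measured TCP pose, the force, the opening and the grip force at its end, in the units of the state.
- env.get_state(): the state, without advancing time (a new reading comes with each control period).
- env.read_camera(name): name is "scene" or "side" or "wrist"; returns (picture, depth): 480x640x3 uint8, red, green, blue; 480x640 float32, m along the optical axis (not along the pixel's ray), 0 where there is no reading.
- env.get_calibration(name): a dict with "fx", "fy", "cx", "cy" (pixels), "origin" and "orientation" of the camera in the world. Camera axes: x right, y up, looking along -z (the intrinsics and any distortion apply to the point x, -y, -z); pixel columns grow to the right and rows downward; lengths in m; the calibration is good to about 2 mm. A picture is of the moment at which its call begins: read the wrist's pose just before it. get_calibration takes no time and is no camera call; for the wrist camera it gives the pose at the moment of the call.
- env.hand_in(): hands the job in; it is judged then, once.
The state is a dict: "clock": time; "joint_pos": joint angles; "qvel": joint speeds; "tau": joint torques, N m; "tcp_pos": TCP position; "orientation": TCP orientation; "wrist_force": force on the tool from outside, world axes, zero at the start; "ft_torque": the same for the moment, N m; "finger_gap": finger opening in m; "grip_force": force on a finger pad.
Only numpy, scipy, OpenCV 4.12 (cv2) and the standard library are available. Lean on these libraries where they do the work, as an engineer would, in place of code of your own. Each camera call takes 0.05 s, during which the arm holds its last target. There are 200 camera calls.

## Task

The heavy aluminium bottle-warming block stands askew in front of the steel fence on the bench. Walk it round and up to the fence with pushes at its corners, first one and then another as needed, until its blue long side sits flush against the fence, with all of the block between the fence's two red marks. Push it only, never lift or tip it, and leave the blue-lidded jar on its left and the small metal cup on its right where they stand.

Things in the scene. Friction and masses are not known exactly. Their poses are not given: they have to be found in the camera images.
- block: Loose aluminium block, six round wells in its top, 92 mm along x, 125 along y, 40 high, about 0.9 kg, too wide to grip. Four feet 3 mm high at x +-30, y +-45 mm; friction about 0.6 (4 to 7 N to push). Origin: centre of underside. Its long side at +x is blue, with a blue stripe on that top edge. Starts 50 to 105 degrees anticlockwise from square; when done its axes are parallel to the fence's, x into it.
- blue_left (a point): Point on the blue side of the block at its +y end, half-way up (block frame x 46, y 62.5, z 20 mm).
- blue_right (a point): Point on the blue side of the block at its -y end, half-way up (block frame x 46, y -62.5, z 20 mm).
- fence: Fixed dark steel angle, 280 mm long along y; upright plate 6 mm thick, 40 mm high, foot flange 4 mm thick reaching 46 mm behind. Origin: on the bench at the middle of the flat face that looks towards the robot (-x); that face is the plane x = 0. Two red marks, 8 mm wide, across plate and flange at y +90 and -90 mm.
- jar: Loose white jar with a blue lid, 68 mm across, 95 mm tall, standing to the left of the block; origin at the centre of its underside. Leave it.
- cup: Loose aluminium cup, 68 mm across, 75 mm tall, standing to the right of the block; origin at the centre of its underside. Leave it.
There are look-alikes about, which are no part of the job. Leave any orange or purple look-alike of the block alone.

How it is judged:
By the outcome, as a careful person would: the job done as asked, in the order asked, and still so for the second after the job is handed in, with the robot touching nothing.
It also fails if it takes over 61 s, if anything falls off the work surface, if the arm or the gripper's body presses on something with over 40 N, if the wrist force passes 120 N, or if a joint passes its speed limit or range.

## Working session

There is one attempt and no reset: what is moved stays moved. The work goes in short steps, Python scripts to look and compute and a tool call to move; the robot and the scene stay as the last step left them, time stands still between calls to the robot, and variables do not carry over. Pictures are saved under pics/ and viewed, at most 10 in all, crops included, and the job is handed in when it is done.

Besides the shell and the picture viewer there is one more tool, called after "Request:" by a JSON object that holds its "fn" and its "kwargs", one argument or row to a line. carry_out: Moves the arm, as the interface text tells. Its arguments: {"type":"object","properties":{"steps":{"type":"array","items":{"type":"array"}},"force":{"type":"number"}},"required":["steps"]}

```bash
mkdir -p pics
cat > h.py <<'E'
import numpy as np, cv2
from scipy.spatial.transform import Rotation as R
from workcell import env
def cap(n):
    c=env.get_calibration(n); p,d=env.read_camera(n); return p,d,c
def rot(q): return R.from_quat(np.r_[q[1:],q[0]]).as_matrix()
def ray(c,u,v):
    u=np.asarray(u,float);v=np.asarray(v,float)
    d=np.stack([(u-c['cx'])/c['fx'],-(v-c['cy'])/c['fy'],-np.ones_like(u)],-1)
    return d@rot(c['orientation']).T
def onplane(c,u,v,z):
    r=ray(c,u,v);o=np.array(c['origin']);return o+r*((z-o[2])/r[...,2])[...,None]
def pts(c,d):
    v,u=np.mgrid[:480,:640]; return np.array(c['origin'])+ray(c,u,v)*d[...,None]
E
python3 - <<'E'
from h import *
for n in('scene','side'):
    p,d,c=cap(n); print(n,c); cv2.imwrite(f'pics/{n}0.png',p[...,::-1])
print(env.get_state(),env.hold_point_z)
E
```

```text
scene {'fx': 513.5211555059237, 'fy': 513.5211555059237, 'cx': 317.19942296875047, 'cy': 236.11573139592073, 'origin': array([ 0.96622544, -0.16303215,  0.80021705]), 'orientation': array([0.79296912, 0.22754058, 0.15479299, 0.54356636])}
side {'fx': 482.32745391994126, 'fy': 482.32745391994126, 'cx': 317.9029631981813, 'cy': 236.8709229812999, 'origin': array([ 0.07079095, -0.67807906,  0.52497036]), 'orientation': array([ 0.83026418,  0.47715637, -0.14140826, -0.25097191])}
{'clock': 0.1, 'joint_pos': array([ 1.19742503e+00,  3.13926288e-01,  4.50991517e-02,  1.30357868e+00,
       -2.14620182e-05,  1.43118733e+00]), 'qvel': array([ 6.88431659e-04, -3.41016612e-03,  2.70619215e-03, -9.61068768e-05,
       -1.25312102e-04,  1.39812894e-03]), 'tau': array([ 1.92934822e-03, -4.81727314e+01,  2.99242580e+01,  1.27888739e-02,
       -1.47670089e-04, -8.74987421e-06]), 'tcp_pos': array([0.13304989, 0.55893916, 0.23050015]), 'orientation': array([-1.93773609e-04,  1.16615164e-01,  9.93176850e-01, -7.81141734e-04]), 'wrist_force': array([0.45159153, 0.13285552, 0.29276959]), 'ft_torque': array([-0.02509932,  0.02681492, -0.04012387]), 'grip_force': 0.0, 'finger_gap': 0.08530105699679544} 0.0187
```

View pics/scene0.png

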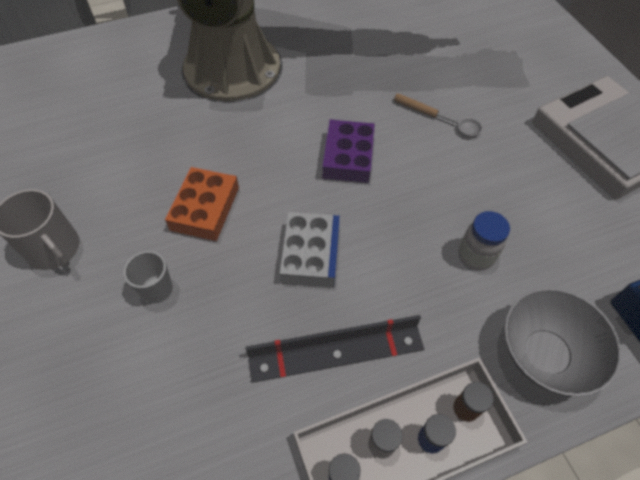

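View pics/side0.png

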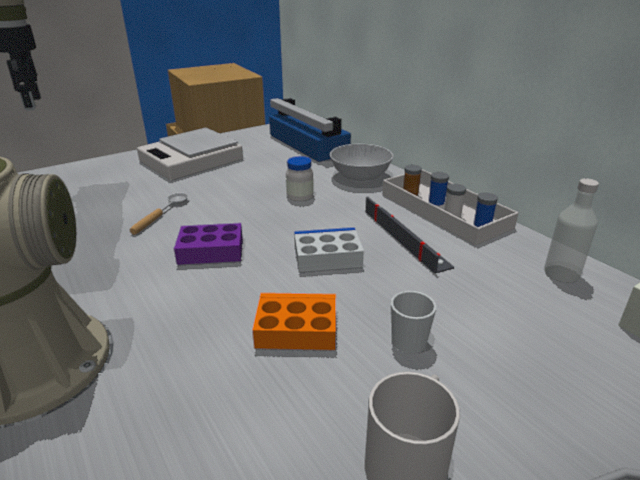

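The scene picture shows three candidates for the block: silver with a blue stripe at (310,247), orange at (203,203) and purple at (350,150). I choose the silver one. The fence is at (335,345), with red marks at (281,358) and (391,338). The jar is at (485,240) and the cup at (150,278). I'll check the choice in a crop while measuring.

```bash
cat >> h.py <<'E'
def comps(m,mn=15):
    n,l,s,ce=cv2.connectedComponentsWithStats(m.astype(np.uint8)); return [(l==i) for i in range(1,n) if s[i,4]>=mn]
E
python3 - <<'E'
from h import *
for n in('scene','side'):
    p,d,c=cap(n); P=pts(c,d); z=P[...,2]
    h=cv2.cvtColor(p,cv2.COLOR_RGB2HSV)
    if n=='scene': cv2.imwrite('pics/crop.png',cv2.resize(p[190:400,220:440,::-1],None,fx=2.7,fy=2.7))
    reg=(P[...,0]>.3)&(P[...,0]<.85)&(abs(P[...,1])<.4)
    print(n)
    for name,m in (('top35-50',(z>.034)&(z<.05)),('tall',z>.06),('blue',(h[...,0]>100)&(h[...,0]<130)&(h[...,1]>130)&(z>.02)),('red',((h[...,0]<8)|(h[...,0]>172))&(h[...,1]>150))):
        for k in comps(m&reg&(d>0)):
            q=P[k]; v,u=np.nonzero(k); r=cv2.minAreaRect((q[:,:2]*1000).astype(np.float32))
            print(name,k.sum(),(int(u.mean()),int(v.mean())),'rgb',np.median(p[k],0),'rect',np.round(r[0],1),np.round(r[1],1),round(r[2],1),'z',np.round(np.percentile(q[:,2],[5,50,95]),4))
E
```

```text
scene
top35-50 1494 (348, 148) rgb [77. 47. 96.] rect [350.1 144.6] [ 92.4 128.8] 61.7 z [0.0359 0.0403 0.0428]
top35-50 2031 (203, 200) rgb [151.  82.  49.] rect [ 371.  -157.2] [ 94.3 128.1] 54.5 z [0.0357 0.04   0.0425]
top35-50 2320 (312, 246) rgb [130. 130. 132.] rect [535.2  -6.7] [ 92.6 128.2] 63.9 z [0.0363 0.0405 0.0427]
top35-50 85 (68, 233) rgb [76. 73. 73.] rect [ 359.9 -392.6] [ 6.3 44.4] 78.4 z [0.0353 0.0417 0.0495]
top35-50 215 (477, 254) rgb [73. 73. 70.] rect [653.6 255.3] [68.  31.4] 37.5 z [0.035  0.0423 0.0489]
top35-50 209 (144, 269) rgb [80. 79. 79.] rect [ 486.5 -282.4] [24.3 53.4] 13.1 z [0.0349 0.0419 0.0492]
top35-50 148 (157, 289) rgb [70.  69.5 70. ] rect [ 523.2 -272.6] [21.6 58. ] 16.9 z [0.0354 0.043  0.0494]
top35-50 886 (559, 312) rgb [83.  82.5 83. ] rect [798. 298.] [144.2  60.3] 69.0 z [0.0346 0.0415 0.0492]
top35-50 883 (332, 332) rgb [59. 55. 58.] rect [699.1 -29.2] [278.3   8.1] 79.7 z [0.0352 0.0401 0.0427]
top35-50 16 (513, 361) rgb [57.  56.5 57. ] rect [839.9 205.4] [ 4.2 20.1] 89.6 z [0.0369 0.0422 0.0484]
top35-50 911 (389, 397) rgb [137.
[... 2401 characters left out ...]
66, 233) rgb [107. 110. 108.] rect [ 842.8 -301.2] [50.3 14.4] 89.9 z [0.064  0.0979 0.1297]
tall 893 (412, 307) rgb [100. 102. 103.] rect [ 501.1 -278.8] [67.5 66.5] 66.0 z [0.0611 0.0703 0.0764]
tall 988 (388, 390) rgb [98. 96. 95.] rect [ 349.3 -394.7] [10.5 56.5] 89.9 z [0.0635 0.0904 0.1107]
blue 270 (298, 162) rgb [ 22.   71.  147.5] rect [636.1 263.9] [55.1 53.8] 46.7 z [0.0833 0.0952 0.0972]
blue 130 (323, 230) rgb [ 34.  73. 154.] rect [551.5  27.4] [ 11.9 121.6] 62.8 z [0.0402 0.0418 0.0429]
red 35 (375, 211) rgb [86. 23. 24.] rect [710.8  58.7] [5.1 8.5] 8.9 z [0.0074 0.0261 0.0413]
red 56 (420, 249) rgb [91.  23.5 23. ] rect [ 678.5 -118.2] [7.7 9. ] 13.1 z [0.0059 0.0266 0.042 ]
```

View pics/crop.png

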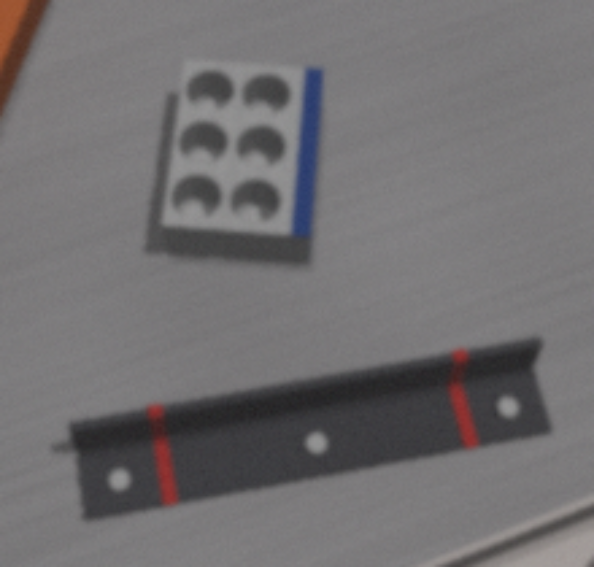

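The crop confirms the silver block: blue side on the right, fence with its marks at (160,455) and (465,400). Working in the fence frame (origin about (0.6955,-0.0287), yaw -10.3°), the block centre is at (-162,-7) mm, 74° anticlockwise from square. The jar and cup are about 280 mm to either side.

Plan: with the fingers shut, push the near short face at its left end, then the back face at its left corner. Finish with a square push.

Request:
{"fn": "carry_out", "kwargs": {
  "steps": [
    [[0, 0, -1], [-4.4, -4.0, 0], 255],
    [[0, 0, -2], [-8.8, -8.0, 0], 255],
    [[0, 0, -3.1], [-13.2, -12.0, 0], 255],
    [[0, 0, -3.1], [-17.6, -16.0, 0], 255],
    [[0, 0, -3.1], [-22.0, -20.0, 0], 255],
    [[0, 0, -3.1], [-26.4, -24.0, 0], 255],
    [[0, 0, -3.1], [-30.8, -28.0, 0], 255],
    [[0, 0, -3.1], [-35.2, -32.0, 0], 255]
  ],
  "force": 60
}}

```text
clock: 1.2
tcp_pos: [0.4023, 0.1648, 0.2314]
orientation: [0.0, 0.09, 0.996, 0.0]
wrist_force: [0.8, 0.4, -0.2]
finger_gap: 0.0
grip_force: 0.0
```

```bash
cat >> h.py <<'E'
FO=np.array([.6955,-.0287]); FY=np.deg2rad(-10.3)
FR=np.array([[np.cos(FY),-np.sin(FY)],[np.sin(FY),np.cos(FY)]])
def tof(p): return (np.asarray(p)[...,:2]-FO)@FR*1000
def tool():
    s=env.get_state(); M=rot(s['orientation']); t=tof(s['tcp_pos'])
    print('t',s['clock'],'tcp_f',np.round(t,1),'z',round(s['tcp_pos'][2]*1000,1),'ytool-yf deg',round(np.degrees(np.arctan2(M[1,1],M[0,1]))-90+10.3,2),'tilt',np.round(M[:,2],3),'F',np.round(s['wrist_force'],1))
def block(names=('scene','side')):
    for n in names:
        p,d,c=cap(n); P=pts(c,d); h=cv2.cvtColor(p,cv2.COLOR_RGB2HSV); f=tof(P)
        m=(P[...,2]>.035)&(P[...,2]<.046)&(f[...,0]>-300)&(f[...,0]<-1)&(abs(f[...,1])<150)&(d>0)
        lowc=(h[...,1]<70)|((h[...,0]>100)&(h[...,0]<130)&(h[...,1]>110))
        k=comps(m&lowc,200); b=m&(h[...,0]>100)&(h[...,0]<130)&(h[...,1]>130)
        for q in k:
            r=cv2.minAreaRect(f[q].astype(np.float32)); print(n,q.sum(),'c',np.round(r[0],1),np.round(r[1],1),'ang',round(r[2],1))
        if b.sum()>20:
            x=f[b]; u,s,vt=np.linalg.svd(x-x.mean(0),full_matrices=False); a=np.degrees(np.arctan2(vt[0,1],vt[0,0]))%180-90
            print(n,'blue',b.sum(),'c',np.round(x.mean(0),1),'yaw',round(a,1),'ends',np.round(x[[np.argmin(x[:,1]),np.argmax(x[:,1])]],1).tolist())
    return p
E
python3 -c "
from h import *
tool()"
```

```text
t 1.2 tcp_f [-323.1  138. ] z 231.4 ytool-yf deg 0.0 tilt [ 0.001  0.    -1.   ] F [ 0.8  0.4 -0.2]
```

Request:
{"fn": "carry_out", "kwargs": {
  "steps": [
    [[0, 0, 0], [-3.6, -4.0, 3], 255],
    [[0, 0, 0], [-7.3, -8.0, 6], 255],
    [[0, 0, 0], [-7.3, -8.0, 12], 255],
    [[0, 0, 0], [-7.3, -8.0, 17], 255],
    [[0, 0, 0], [-7.3, -8.0, 20], 255],
    [[0, 0, 0], [-7.3, -8.0, 21.6], 255],
    [[0, 0, 0], [-7.3, -8.0, 21.6], 255],
    [[0, 0, 0], [-7.3, -8.0, 21.6], 255]
  ]
}}

```text
clock: 2.2
tcp_pos: [0.4596, 0.0748, 0.0159]
orientation: [0.0, 0.09, 0.996, 0.0]
wrist_force: [-0.4, -0.4, -0.3]
finger_gap: -0.0002
grip_force: 0.0
```

Run:
```python
from h import *
tool(); block(); p,_,_=cap('side'); cv2.imwrite('pics/s1.png',p[150:350,150:480,::-1])
```

```text
t 2.2 tcp_f [-250.6   59.7] z 15.9 ytool-yf deg 0.01 tilt [ 0.001  0.    -1.   ] F [-0.4 -0.4 -0.3]
scene 2171 c [-162.    -6.9] [ 92.6 128.3] ang 74.2
scene blue 259 c [-147.4   30.2] yaw 74.3 ends [[-96.1, 11.9], [-206.7, 49.1]]
side 1279 c [-163.2   -6.5] [ 99.1 125.4] ang 74.1
side blue 133 c [-153.3   29.5] yaw 74.8 ends [[-95.4, 9.4], [-198.4, 48.4]]
```

View pics/s1.png

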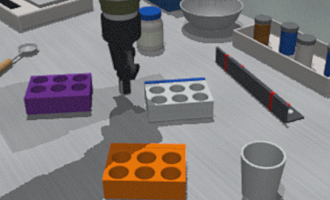

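The shut fingers at (125,85) stand just behind the silver block at (180,97), clear of the purple one. Now pushing.

Request:
{"fn": "carry_out", "kwargs": {
  "steps": [
    [[0, 0, 0], [-1, 0, 0], 255],
    [[0, 0, 0], [-2, 0, 0], 255],
    [[0, 0, 0], [-3, 0, 0], 255],
    [[0, 0, 0], [-3.8, 0, 0], 255],
    [[0, 0, 0], [-4.5, 0, 0], 255],
    [[0, 0, 0], [-5.2, 0, 0], 255],
    [[0, 0, 0], [-5.9, 0, 0], 255],
    [[0, 0, 0], [-5.9, 0, 0], 255]
  ]
}}

```text
clock: 3.35
tcp_pos: [0.517, 0.0648, 0.0151]
orientation: [-0.001, 0.09, 0.996, 0.001]
wrist_force: [-2.2, 3.2, 2.3]
finger_gap: -0.0003
grip_force: 1.7
```

Run:
```python
from h import *
tool(); block()
```

```text
t 3.35 tcp_f [-192.3   60.1] z 15.1 ytool-yf deg 0.03 tilt [-0.001  0.001 -1.   ] F [-2.2  3.2  2.3]
scene 2259 c [-146.2  -14.9] [ 92.8 128.4] ang 62.9
scene blue 340 c [-119.9   17.4] yaw 62.6 ends [[-75.2, -9.1], [-171.2, 46.8]]
side 1336 c [-158.7  -10.3] [ 96.4 149.7] ang 62.0
side blue 133 c [-129.9   18.7] yaw 62.2 ends [[-77.8, -13.5], [-182.8, 49.0]]
```

Request:
{"fn": "carry_out", "kwargs": {
  "steps": [
    [[0, 0, 0], [-0.7, -0.3, 0], 255],
    [[0, 0, 0], [-1.4, -0.5, 0], 255],
    [[0, 0, 0], [-2.0, -0.7, 0], 255],
    [[0, 0, 0], [-2.0, -0.7, 0], 255],
    [[0, 0, 0], [2.5, 0, 0], 255],
    [[0, 0, 0], [6.8, 0, 0], 255],
    [[0, 0, 0], [6.8, -6, 0], 255],
    [[0, 0, 0], [6.8, -11.8, 0], 255]
  ]
}}

```text
clock: 4.45
tcp_pos: [0.4297, -0.0409, 0.0158]
orientation: [0.001, 0.088, 0.996, -0.001]
wrist_force: [2.0, -0.2, 0.4]
finger_gap: -0.0001
grip_force: 0.0
```

Run:
```python
from h import *
tool(); block()
```

```text
t 4.45 tcp_f [-259.4  -59.5] z 15.8 ytool-yf deg 0.19 tilt [ 0.003 -0.002 -1.   ] F [ 2.  -0.2  0.4]
scene 2360 c [-133.4  -27.6] [ 93.6 127.8] ang 54.7
scene blue 380 c [-107.     3.6] yaw 55.4 ends [[-62.4, -31.4], [-158.3, 42.4]]
side 1321 c [-135.6  -29. ] [ 97.7 125.1] ang 55.0
side blue 132 c [-111.9    1.2] yaw 59.1 ends [[-257.5, -78.0], [-159.7, 40.5]]
```

Request:
{"fn": "carry_out", "kwargs": {
  "steps": [
    [[0, 0, 0], [-3.9, -0.7, 0], 255],
    [[0, 0, 0], [-4.4, 0, 0], 255],
    [[0, 0, 0], [-4.8, 0.7, 0], 255],
    [[0, 0, 0], [-5.4, 2.0, 0], 255],
    [[0, 0, 0], [-6.0, 3.4, 0], 255],
    [[0, 0, 0], [-6.9, 4.7, 0], 255],
    [[0, 0, 0], [-7.9, 5.9, 0], 255],
    [[0, 0, 0], [-7.9, 5.9, 0], 255]
  ]
}}

```text
clock: 5.55
tcp_pos: [0.5194, 0.0054, 0.0154]
orientation: [0.001, 0.089, 0.996, 0.0]
wrist_force: [-0.2, -0.1, -0.5]
finger_gap: -0.0001
grip_force: 0.0
```

Run:
```python
from h import *
tool(); block()
```

```text
t 5.55 tcp_f [-179.4    2. ] z 15.4 ytool-yf deg 0.11 tilt [ 0.002  0.001 -1.   ] F [-0.2 -0.1 -0.5]
scene 2483 c [-114.4  -13.6] [112.9 126.1] ang 25.4
scene blue 421 c [-67.4   3.7] yaw 25.5 ends [[-46.8, -48.9], [-91.8, 62.1]]
side 1179 c [-119.4  -16.3] [119.8 127.6] ang 25.9
side blue 126 c [-68.8  -0.8] yaw 25.6 ends [[-47.6, -49.2], [-92.1, 58.0]]
```

Request:
{"fn": "carry_out", "kwargs": {
  "steps": [
    [[0, 0, 0], [-0.7, 0.5, 0], 255],
    [[0, 0, 0], [-1.4, 1.0, 0], 255],
    [[0, 0, 0], [-2.1, 1.3, 0], 255],
    [[0, 0, 0], [-2.8, 1.6, 0], 255],
    [[0, 0, 0], [-3.6, 1.8, 0], 255],
    [[0, 0, 0], [-3.6, 1.8, 0], 255],
    [[0, 0, 0], [0, 0, 0], 255],
    [[0, 0, 0], [4.0, -1.0, 0], 255]
  ]
}}

```text
clock: 6.65
tcp_pos: [0.4769, 0.0007, 0.0155]
orientation: [0.001, 0.09, 0.996, -0.0]
wrist_force: [0.2, -0.1, 0.5]
finger_gap: 0.0001
grip_force: 0.0
```

Run:
```python
from h import *
tool(); block()
```

```text
t 6.65 tcp_f [-220.3  -10.2] z 15.5 ytool-yf deg -0.05 tilt [ 0.003 -0.001 -1.   ] F [ 0.2 -0.1  0.5]
scene 2546 c [-79.8  -7.7] [ 94.6 125.8] ang 9.8
scene blue 463 c [-39.2  -3.8] yaw 9.6 ends [[-32.4, -62.5], [-49.4, 57.1]]
side 1240 c [-81.7  -8.8] [ 95.4 129.4] ang 10.0
side blue 157 c [-41.6  -8.8] yaw 11.2 ends [[-31.7, -64.0], [-49.6, 57.1]]
```

Request:
{"fn": "carry_out", "kwargs": {
  "steps": [
    [[0, 0, 0], [0, 0.2, 0], 0],
    [[0, 0, 0], [0, 0.2, 0], 0],
    [[0, 0, 0], [0, 0.2, 0], 0],
    [[0, 0, 0], [0, 0.2, 0], 0],
    [[0, 0, 0], [0, 0.2, 0], 0],
    [[0, 0, 0], [-3, 0.2, 1.0], 0],
    [[0, 0, 0], [-6, 0.2, 1.0], 0],
    [[0, 0, 0], [-7, 0.2, 1.0], 0]
  ]
}}

```text
clock: 7.75
tcp_pos: [0.5472, -0.0094, 0.0053]
orientation: [0.001, 0.09, 0.996, -0.0]
wrist_force: [0.3, -0.1, 0.5]
finger_gap: 0.0849
grip_force: 0.0
```

Request:
{"fn": "carry_out", "kwargs": {
  "steps": [
    [[0, 0, 0], [-0.5, 0, 0], 0],
    [[0, 0, 0], [-1.1, 0, 0], 0],
    [[0, 0, 0], [-1.7, 0, 0], 0],
    [[0, 0, 0], [-2.3, 0, 0], 0],
    [[0, 0, 0], [-2.9, 0, 0], 0],
    [[0, 0, 0], [-3.5, 0, 0], 0],
    [[0, 0, 0], [-4.0, 0, 0], 0],
    [[0, 0, 0], [-4.2, 0, 0], 0]
  ]
}}

```text
clock: 8.75
tcp_pos: [0.5871, -0.0169, 0.0051]
orientation: [-0.0, 0.09, 0.996, -0.0]
wrist_force: [-3.1, 0.2, -2.1]
finger_gap: 0.0853
grip_force: 1.6
```

Run:
```python
from h import *
tool(); block(); p,_,_=cap('scene'); cv2.imwrite('pics/s2.png',cv2.resize(p[190:400,220:440,::-1],None,fx=2.5,fy=2.5))
```

```text
t 8.75 tcp_f [-108.8   -7.7] z 5.1 ytool-yf deg -0.02 tilt [-0. -0. -1.] F [-3.1  0.2 -2.1]
scene 2707 c [-54.5 -14.7] [103.5 128.3] ang 0.5
scene blue 512 c [ -9.3 -18.6] yaw 0.1 ends [[-9.3, -77.5], [-13.3, 43.5]]
side 872 c [-61.1 -16.4] [129.8 119.7] ang 89.8
side blue 165 c [-10.8 -20.6] yaw -0.5 ends [[-7.0, -79.5], [-10.2, 48.3]]
```

View pics/s2.png

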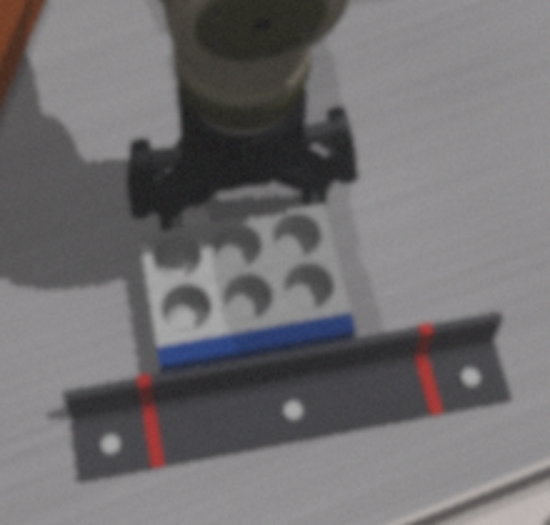

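The picture shows the block square to the fence, about 5 mm off it. Its right end at (160,360) is close to the right mark at (147,390). I'll nudge it about 17 mm to the left first.

Request:
{"fn": "carry_out", "kwargs": {
  "steps": [
    [[0, 0, 0], [3, 0, -1], 0],
    [[0, 0, 0], [5, 0, -1], 255],
    [[0, 0, 0], [5, -5, -1], 255],
    [[0, 0, 0], [5, -10, -1], 255],
    [[0, 0, 0], [5, -12, -1], 255],
    [[0, 0, 0], [0, -12, -1], 255],
    [[0, 0, 0], [-5.6, -12, -1], 255],
    [[0, 0, 0], [-5.6, -12, -1], 255]
  ]
}}

```text
clock: 9.9
tcp_pos: [0.6258, -0.1459, 0.0156]
orientation: [0.003, 0.09, 0.996, -0.001]
wrist_force: [0.1, 0.8, -1.0]
finger_gap: -0.0005
grip_force: 0.0
```

Run:
```python
from h import *
tool(); block()
```

```text
t 9.9 tcp_f [ -47.6 -127.8] z 15.6 ytool-yf deg 0.03 tilt [ 0.006 -0.002 -1.   ] F [ 0.1  0.8 -1. ]
scene 2527 c [-50.1 -16. ] [125.1  95. ] ang 89.9
scene blue 511 c [ -8.9 -18.7] yaw 0.2 ends [[-7.8, -77.5], [-12.3, 43.1]]
side 963 c [-50.4 -16.7] [130.7  97.5] ang 89.5
side blue 43 c [-11.1  27. ] yaw -6.1 ends [[-14.6, 3.1], [-9.6, 45.2]]
```

Request:
{"fn": "carry_out", "kwargs": {
  "steps": [
    [[0, 0, 0], [0, 1.5, 0], 255],
    [[0, 0, 0], [0, 3.0, 0], 255],
    [[0, 0, 0], [0, 3.6, 0], 255],
    [[0, 0, 0], [0, 4.2, 0], 255],
    [[0, 0, 0], [0, 4.8, 0], 255],
    [[0, 0, 0], [0, 5.2, 0], 255],
    [[0, 0, 0], [0, 5.2, 0], 255],
    [[0, 0, 0], [0, 2.0, 0], 255]
  ]
}}

```text
clock: 11.0
tcp_pos: [0.6244, -0.1225, 0.0152]
orientation: [0.0, 0.088, 0.996, 0.001]
wrist_force: [0.2, 0.6, -0.4]
finger_gap: 0.0003
grip_force: 0.0
```

Run:
```python
from h import *
tool(); block()
```

```text
t 11.0 tcp_f [ -53.2 -105. ] z 15.2 ytool-yf deg 0.22 tilt [ 0.     0.003 -1.   ] F [ 0.2  0.6 -0.4]
scene 2488 c [-48.7   2.3] [125.4  94.5] ang 89.8
scene blue 487 c [-8.   0.4] yaw 0.2 ends [[-4.2, -59.4], [-8.6, 62.1]]
side 885 c [-49.5   6.1] [ 97.6 141. ] ang 0.5
side blue 33 c [-10.2  49.2] yaw -11.3 ends [[-15.9, 25.8], [-5.1, 66.3]]
```

Request:
{"fn": "carry_out", "kwargs": {
  "steps": [
    [[0, 0, 0], [0, -2.5, 0], 255],
    [[0, 0, 0], [5, -2.5, 0], 255],
    [[0, 0, 0], [10.5, -2.5, 0], 255],
    [[0, 0, 0], [10.5, 3.5, 0], 0],
    [[0, 0, 0], [10.5, 9.5, 0], 0],
    [[0, 0, 0], [10.5, 10.9, 0], 0],
    [[0, 0, 0], [10.5, 10.9, 1.0], 0],
    [[0, 0, 0], [8.0, 10.9, 1.0], 0]
  ]
}}

```text
clock: 12.1
tcp_pos: [0.562, -0.0034, 0.0035]
orientation: [-0.002, 0.09, 0.996, 0.0]
wrist_force: [-0.5, 0.4, -0.2]
finger_gap: 0.0855
grip_force: 0.0
```

Run:
```python
from h import *
tool(); block()
```

```text
t 12.1 tcp_f [-135.8    1. ] z 3.5 ytool-yf deg -0.0 tilt [-0.005  0.001 -1.   ] F [-0.5  0.4 -0.2]
scene 2622 c [-48.9   2.2] [125.5  94.5] ang 89.9
scene blue 493 c [-8.   0.4] yaw 0.1 ends [[-2.8, -59.5], [-9.5, 62.2]]
side 936 c [-49.4   1. ] [ 96.5 131.1] ang 0.1
side blue 164 c [-9.3 -2.1] yaw -0.0 ends [[-5.6, -62.6], [-7.4, 66.6]]
```

Request:
{"fn": "carry_out", "kwargs": {
  "steps": [
    [[0, 0, 0], [-1.0, 0, 0], 0],
    [[0, 0, 0], [-2.0, 0, 0], 0],
    [[0, 0, 0], [-2.3, 0, 0], 0],
    [[0, 0, 0], [-2.5, 0, 0], 0],
    [[0, 0, 0], [-2.7, 0, 0], 0],
    [[0, 0, 0], [-2.9, 0, 0], 0],
    [[0, 0, 0], [-3.0, 0, 0], 0],
    [[0, 0, 0], [-3.0, 0, 0], 0]
  ]
}}

```text
clock: 13.2
tcp_pos: [0.5916, -0.008, 0.005]
orientation: [-0.002, 0.09, 0.996, 0.0]
wrist_force: [-6.4, 1.3, 4.5]
finger_gap: 0.0854
grip_force: 3.3
```

Run:
```python
from h import *
tool(); block()
```

```text
t 13.2 tcp_f [-105.9    1.8] z 5.0 ytool-yf deg 0.02 tilt [-0.005  0.001 -1.   ] F [-6.4  1.3  4.5]
scene 2636 c [-54.3   2.1] [106.5 125.2] ang 0.0
scene blue 466 c [-6.7 -0.3] yaw -0.0 ends [[-4.2, -59.4], [-7.1, 61.8]]
side 773 c [-59.5   1.5] [116.7 128.7] ang 0.2
side blue 157 c [-8.8 -1.8] yaw -1.8 ends [[-11.8, -61.8], [-7.7, 66.0]]
```

Request:
{"fn": "carry_out", "kwargs": {
  "steps": [
    [[0, 0, 0], [-0.1, 0, 0], 0],
    [[0, 0, 0], [-0.1, 0, 0], 0],
    [[0, 0, 0], [-0.2, 0, 0], 0],
    [[0, 0, 0], [-0.2, 0, 0], 0],
    [[0, 0, 0], [-0.3, 0, 0], 0],
    [[0, 0, 0], [-0.3, 0, 0], 0],
    [[0, 0, 0], [-0.3, 0, 0], 0],
    [[0, 0, 0], [-0.3, 0, 0], 0]
  ]
}}

```text
clock: 14.3
tcp_pos: [0.5935, -0.0084, 0.005]
orientation: [-0.003, 0.09, 0.996, 0.0]
wrist_force: [-9.1, 1.4, 6.5]
finger_gap: 0.0852
grip_force: 4.6
```

Request:
{"fn": "carry_out", "kwargs": {
  "steps": [
    [[0, 0, 0], [-0.1, 0, 0], 0],
    [[0, 0, 0], [-0.1, 0, 0], 0],
    [[0, 0, 0], [-0.2, 0, 0], 0],
    [[0, 0, 0], [-0.2, 0, 0], 0],
    [[0, 0, 0], [-0.2, 0, 0], 0],
    [[0, 0, 0], [-0.2, 0, 0], 0],
    [[0, 0, 0], [-0.2, 0, 0], 0],
    [[0, 0, 0], [-0.2, 0, 0], 0]
  ]
}}

```text
clock: 15.3
tcp_pos: [0.5935, -0.0083, 0.0048]
orientation: [-0.005, 0.089, 0.996, 0.0]
wrist_force: [-13.9, 2.4, 10.4]
finger_gap: 0.0853
grip_force: 7.0
```

Run:
```python
from h import *
tool(); block(); print(env.get_state()['ft_torque'])
```

```text
t 15.3 tcp_f [-104.     1.8] z 4.8 ytool-yf deg 0.04 tilt [-0.01   0.002 -1.   ] F [-13.9   2.4  10.4]
scene 2533 c [-51.8   2.3] [125.5 101.4] ang 90.0
scene blue 405 c [-5.4 -0.5] yaw 0.0 ends [[-2.9, -59.6], [-7.7, 61.7]]
side 735 c [-58.1   6.6] [114.2 141.6] ang 0.0
side blue 149 c [-6.4 -2.1] yaw -0.3 ends [[-7.2, -61.6], [-8.1, 65.4]]
[ 0.33839805  2.43635709 -0.01932604]
```

Motion has stopped at 14 N, so the block is against the fence. Backing off.

Request:
{"fn": "carry_out", "kwargs": {
  "steps": [
    [[0, 0, 0], [0.3, 0, 0], 0],
    [[0, 0, 0], [0.6, 0, 0], 0],
    [[0, 0, 0], [1.0, 0, 0], 0],
    [[0, 0, 0], [3, 0, 0], 0],
    [[0, 0, 0], [8, 0, -1], 0],
    [[0, 0, 0], [12, 0, -5], 0],
    [[0, 0, 0], [14, 0, -10], 0],
    [[0, 0, 0], [14, 0, -14], 0]
  ]
}}

```text
clock: 16.4
tcp_pos: [0.4602, 0.0157, 0.1472]
orientation: [0.001, 0.09, 0.996, 0.0]
wrist_force: [1.7, -0.6, -0.5]
finger_gap: 0.0851
grip_force: 0.0
```

Run:
```python
from h import *
tool(); block()
p,d,c=cap('scene'); cv2.imwrite('pics/s3.png',cv2.resize(p[240:390,230:440,::-1],None,fx=3.5,fy=3.5,interpolation=cv2.INTER_CUBIC))
p,d,c=cap('side'); cv2.imwrite('pics/s4.png',cv2.resize(p[180:290,320:470,::-1],None,fx=4.5,fy=4.5,interpolation=cv2.INTER_CUBIC))
```

```text
t 16.4 tcp_f [-239.4    1.7] z 147.2 ytool-yf deg 0.02 tilt [ 0.001 -0.    -1.   ] F [ 1.7 -0.6 -0.5]
scene 2507 c [-46.9   2.2] [125.2  91.6] ang 90.0
scene blue 396 c [-5.4  0.3] yaw -0.1 ends [[-4.2, -59.4], [-6.1, 61.3]]
side 1174 c [-47.8   6.3] [142.3  93.5] ang 90.0
side blue 145 c [-6.6 -1.9] yaw -0.1 ends [[-8.6, -60.5], [-7.7, 66.1]]
```

View pics/s3.png

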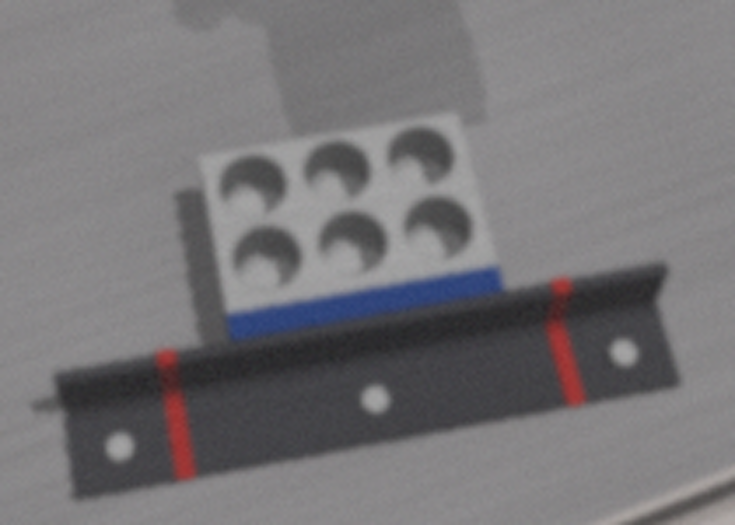

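View pics/s4.png

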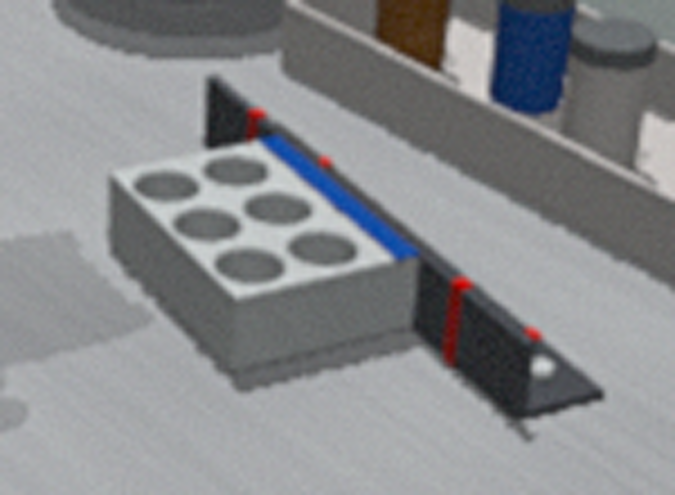

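Both pictures show the blue side flush along the fence, with its edge running from (230,330) to (500,280) in the first. The block sits between the red marks at (175,400) and (565,340), and the arm is clear. Handing in.

```bash
python3 -c "
from h import *
print(env.hand_in())"
```

```text
the job is handed in; nothing more can be done
None
```

The block's blue side is flush against the fence and all of the block lies between the two red marks. It was only pushed, and no push went near the jar or the cup. I handed the job in at about 16.5 s of the 61 s allowed.

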